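Build the sieve column on the shaker

TASK

Build the sieve column on the shaker's receiving pan, one piece at a time from the bottom up: the blue sieve (finest) first, then yellow, then red (coarsest), and the lid last, each set down without dropping it and fully seated in the rim below. Leave the green spare sieve, the beaker and the red-capped bottle where they stand.

Things in the scene. Friction and masses are not known exactly. Their poses are not given: they have to be found in the camera images.
- pan_rim (a point): receiving pan of the sieve shaker: plain steel cup in the middle of a low white machine (116 x 116 mm, 40 mm tall, grey control panel on its front); fixed. Point: on the cup's axis at rim height, 70 mm above the bench; z up. Rim 59 mm outside, 53 mm inside diameter, over 20 mm deep. A sieve seated on it has its point 15 mm above this one
- sieve_blue_center (a point): blue-banded sieve, the finest mesh; goes lowest, on the pan. 46 mm tall, open above, 0.1-0.2 kg. Heights over underside: spigot 0-8 mm, tapering from 42 (foot) to 50 mm wide; shoulder at 8 rests on the rim below; blue band, 64 mm wide, 11-37, hold here; blue rim 37-46, 59 mm outside, 53 inside. Point: on the axis, 23 mm over the underside; z up
- sieve_yellow_center (a point): yellow-banded sieve, a medium mesh; goes on the blue sieve; seated, its point is 38 mm above the blue's. 46 mm tall, open above, 0.1-0.2 kg. Heights over underside: spigot 0-8 mm, tapering from 42 (foot) to 50 mm wide; shoulder at 8 rests on the rim below; yellow band, 64 mm wide, 11-37, hold here; yellow rim 37-46, 59 mm outside, 53 inside. Point: on the axis, 23 mm over the underside; z up
- sieve_red_center (a point): red-banded sieve, the coarsest mesh; goes on the yellow sieve; seated, its point is 38 mm above the yellow's. 46 mm tall, open above, 0.1-0.2 kg. Heights over underside: spigot 0-8 mm, tapering from 42 (foot) to 50 mm wide; shoulder at 8 rests on the rim below; red band, 64 mm wide, 11-37, hold here; red rim 37-46, 59 mm outside, 53 inside. Point: on the axis, 23 mm over the underside; z up
- lid_knob (a point): column lid, 0.08-0.16 kg, on the same spigot as the sieves. Heights over underside: spigot 0-8 mm; steel disc 61 mm wide 8-13; neck 18 mm wide 13-30; round black knob 30 mm wide 30-50, hold here. Point: on the axis in the middle of the knob, 40 mm over the underside; z up. Seated, its point is 55 mm above the red sieve's
- sieve_green_center (a point): spare sieve with a green band, same shape and size as the other sieves; not needed, to be left where it stands. The point is on its axis half-way up, 23 mm above the bench
- beaker_center (a point): empty glass beaker, 61 mm in diameter, 76 mm tall, a bystander to be left alone; the point is on its axis half-way up
- bottle_center (a point): clear bottle with a red cap, 60 mm in diameter, 110 mm tall, a bystander to be left alone; the point is on its axis half-way up
There are look-alikes about, which are no part of the job. Several things look just like the part that bears sieve_red_center: the one meant starts nearest to the robot's base.

How it is judged:
By the outcome, as a careful person would: the job done as asked, in the order asked, and still so for the second after the job is handed in, with the robot touching nothing.
It also fails if it takes over 99 s, if anything falls off the work surface, if the arm or the gripper's body presses on something with over 40 N, if the wrist force passes 120 N, or if a joint passes its speed limit or range.

ROBOT

A 6-joint arm with a two-finger parallel gripper is mounted at the origin on a cart in front of the work surface, level with it; the furniture and walls round the work are solid. World frame = base frame: x ahead of the robot, y to its left, z up, the work surface at z = 0. Lengths are in m, angles in degrees, forces in N, time in s.
With the tool pointing down it reaches from about 0.3 to 0.85 m from the base axis. Payload 4.2 kg.
Tool frame: the origin (TCP) lies midway between the tips of the shut fingers; the grasp point (between the pads) lies 19 mm behind it (manip.pinch_z is the distance from the TCP to the grasp point, in m); z points along the fingers, y is the direction in which the jaws open and shut (so a half turn about z gives the same grasp; the last joint's range is limited). The gripper opens to 91 mm and grips with 3 to 60 N. Pads are 32 mm wide; open, the fingers measure 118 mm over their backs; the gripper's body (76 mm by 178 mm) begins 60 mm behind the grasp point.
Start: joints at [72.708, 18.312, 89.639, -0, 72.044, -1.146], TCP at [0.16, 0.552, 0.214] pointing down, gripper open.
Joint ranges: [-177.97, 177.97], [-48.28, 115.42], [12.27, 149.76], [-77.06, 257.06], [2.81, 150.46], [-146.56, 146.56]. Speed limits (degrees/s): [147.25, 147.25, 180, 180, 180, 180].

INTERFACE

Orientations are given as a 3x3 rotation matrix whose columns are the frame's x, y, z axes.
In Python, from workcell import manip gives the robot as it stands.
- The arm moves only by the tool drive_tool, never from a script. Its argument "commands" is a list of rows, each a list of 7 numbers: the shift along the tool's x, y, z scaled (see below), then the turn, a rotation vector about the tool's x, y, z scaled (see below), then the opening, from 0 (shut) to 1 (fully open). In form: [[dx, dy, dz, wx, wy, wz, gripper], ...]. A call has 1 to 10 rows; each row shifts and turns the commanded pose from where the row before left it, along the tool's axes as they then stand; what a row does not reach is not made up. The controller multiplies each number of a shift by 20 cm and each number of a turn by pi rad. A row lasts 1/10 s, in which the tool goes at most 50 mm and 8.59 degrees, less where a joint would pass 70% of its speed; a pose out of reach is approached as far as the arm can. A call with a number of a shift or a turn outside -1 to 1 is refused whole. A call with a gripper value outside its range is refused whole. The fingers move at their own pace and stop on an object; "squeeze" is the grip in N (left out, the last holds). Time passes only in rows, so rows that do not move let the fingers close. It gives the time, the measured TCP pose, the force and the opening at its end, in the units of the state.
- manip.get_obs(): the state, without advancing time (a new reading comes with each control period).
- manip.capture(name): name is "scene" or "top" or "wrist"; returns a dict with "pixels" (420x560x3 uint8, red, green, blue), "K" (3x3 intrinsics, pixels), "dist" ([k1, k2, p1, p2, k3] as OpenCV has them; the pictures are not rectified), "R" (3x3) and "t" (3): a world point X has camera coordinates R X + t. Camera axes: x right, y down, z forward; pixel columns grow to the right and rows downward; lengths in m; the calibration is good to about 2 mm. A picture is of the moment at which its call begins. There is no depth.
- manip.hand_in(): hands the job in, once; it reports no verdict.
The state is a dict: "clock": time; "qpos": joint angles; "joint_vel": joint speeds; "tau": joint torques, N m; "tcp_pos": TCP position; "eef_rot": TCP orientation; "ft_force": force on the tool from outside, world axes, zero at the start; "ft_torque": the same for the moment, N m; "gripper_width": finger opening in m.
Only numpy, scipy, OpenCV 4.12 (cv2) and the standard library are available. Lean on these libraries where they do the work, as an engineer would, in place of code of your own. Each camera call takes 0.05 s, during which the arm holds its last target.

## Working session

There is one attempt and no reset: what is moved stays moved. The work goes in short steps, Python scripts to look and compute and a tool call to move; the robot and the scene stay as the last step left them, time stands still between calls to the robot, and variables do not carry over. Pictures are saved under pics/ and viewed, and the job is handed in when it is done.

Besides the shell and the picture viewer there is one more tool, called after "Call:" as name(argument=value, ...) on one line, values as JSON. drive_tool: Moves the arm, as the interface text tells. Its arguments: {"type":"object","properties":{"commands":{"type":"array"},"squeeze":{"type":"number"}},"required":["commands"]}

```bash
ls; mkdir -p pics
python3 - <<'E'
from workcell import manip
import cv2
print(manip.get_obs())
for n in ["scene","top","wrist"]:
    c=manip.capture(n); cv2.imwrite(f"pics/{n}0.png",c["pixels"][:,:,::-1]); print(n,c["K"],c["dist"],c["R"],c["t"])
E
```

```text
pics
{'clock': 0.0, 'qpos': array([ 7.27059373e+01,  1.83499100e+01,  8.97078162e+01, -6.47712946e-04,
        7.20447102e+01, -1.14478000e+00]), 'joint_vel': array([ 0.02833566, -0.07461661, -0.07997856, -0.01385157,  0.04815367,
        0.00712415]), 'tau': array([ 1.15192151e-04, -4.12477756e+01, -2.31963587e+01,  7.26874452e-02,
        4.56393859e-02, -1.62612387e-04]), 'tcp_pos': array([0.1597665 , 0.55181091, 0.2131281 ]), 'eef_rot': array([[-9.60541233e-01,  2.78137138e-01, -5.21216735e-04],
       [ 2.78137625e-01,  9.60539711e-01, -1.71022091e-03],
       [ 2.49734240e-05, -1.78770768e-03, -9.99998402e-01]]), 'ft_force': array([-0.17602323,  0.31444382,  0.05593223]), 'ft_torque': array([0.00789973, 0.05303171, 0.00534731]), 'gripper_width': 0.09179044473200416}
scene [[458.55300219   0.         279.77994926]
 [  0.         458.55300219 213.87129935]
 [  0.           0.           1.        ]] [0.05342958 0.         0.         0.         0.        ] [[-0.78182307 -0.62349332 -0.00296298]
 [-0.46207184  0.58258779 -0.66864122]
 [ 0.41861953 -0.52139002 -0.74357928]] [0.48012914 0.31984375 1.50105357]
top [[434.97857617   0.         269.43720119]
 [  0.         434.97857617 218.72940003]
 [  0.           0.           1.        ]] [0.01691596 0.         0.         0.         0.        ] [[ 0.04935364 -0.99877079  0.00459683]
 [-0.97725915 -0.04923993 -0.20625225]
 [ 0.20622507  0.00568701 -0.97848806]] [-0.02052226  0.62058857  1.25303025]
wrist [[305.71677012   0.         275.96550701]
 [  0.         305.71677012 212.61112287]
 [  0.           0.           1.        ]] [-0.05982616  0.          0.          0.          0.        ] [[ 0.27852971  0.96042678 -0.00126322]
 [ 0.93282032 -0.27021011  0.23839619]
 [ 0.22862075 -0.06757878 -0.97116716]] [-0.57403693 -0.02729509  0.38960478]
```

View pics/scene0.png

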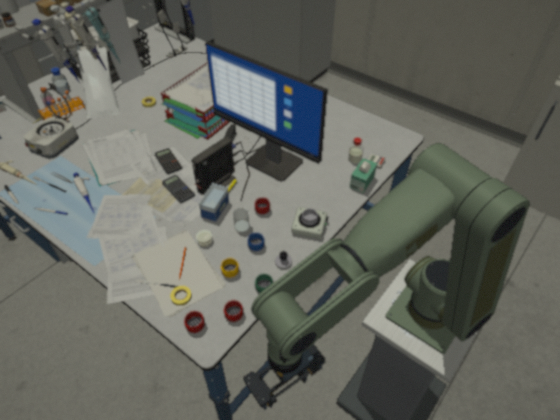

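View pics/top0.png

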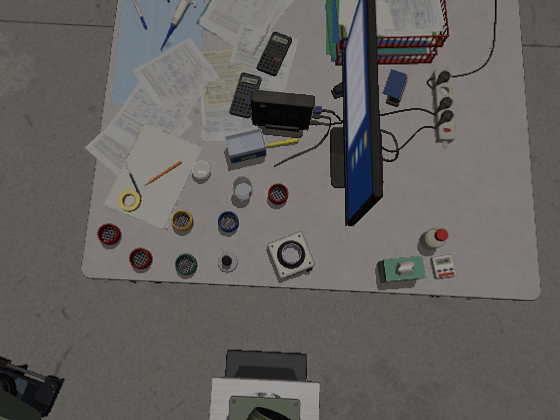

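View pics/wrist0.png

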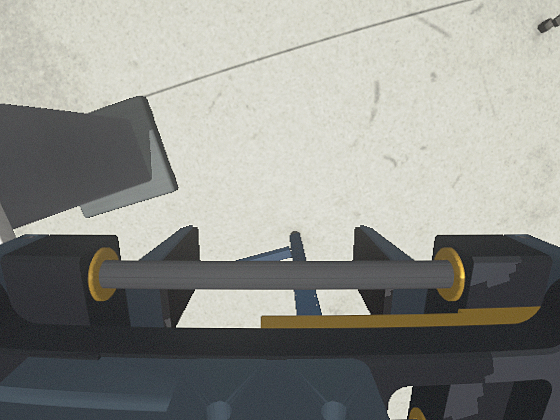

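```bash
cat > h.py <<'E'
from workcell import manip
import cv2, numpy as np
def ray(c,uv,z):
    p=cv2.undistortPoints(np.array([[uv]],float),c["K"],np.array(c["dist"]))[0,0]
    d=c["R"].T@np.array([p[0],p[1],1]); o=-c["R"].T@c["t"]
    return o+d*(z-o[2])/d[2]
def proj(c,X):
    return cv2.projectPoints(np.array([X],float),cv2.Rodrigues(c["R"])[0],c["t"],c["K"],np.array(c["dist"]))[0][0,0]
def circ(c,x,y,z,r,n=48):
    return np.array([proj(c,[x+r*np.cos(a),y+r*np.sin(a),z]) for a in np.linspace(0,2*np.pi,n,endpoint=False)])
def crop(c,u0,v0,w,h,s,name,circs=()):
    im=cv2.resize(c["pixels"][v0:v0+h,u0:u0+w,::-1].copy(),None,fx=s,fy=s,interpolation=cv2.INTER_CUBIC)
    for x,y,z,r in circs:
        p=(circ(c,x,y,z,r)+0.5-[u0,v0])*s
        cv2.polylines(im,[np.round(p).astype(int)],True,(255,0,255),1)
    cv2.imwrite("pics/"+name,im)
E
python3 - <<'E'
from h import *
c=manip.capture("top")
for n,uv,z in [("redA",(109,234),.046),("redB",(141,258),.046),("redC",(278,193),.046),("blue",(228,222),.046),("yel",(182,221),.046),("green",(186,264),.046),("lid",(227,262),.05),("pan",(291,254),.07)]:
    p=ray(c,uv,z); print(n,p.round(4),np.hypot(p[0],p[1]).round(3))
crop(c,90,165,240,125,3.3,"t1.png")
E
```

```text
redA [0.5529 0.4951 0.046 ] 0.742
redB [0.4848 0.3903 0.046 ] 0.622
redC [ 0.7079 -0.012   0.046 ] 0.708
blue [0.6082 0.137  0.046 ] 0.623
yel [0.6042 0.2779 0.046 ] 0.665
green [0.4734 0.2539 0.046 ] 0.537
lid [0.4851 0.1311 0.05  ] 0.502
pan [ 0.5161 -0.0588  0.07  ] 0.519
```

View pics/t1.png

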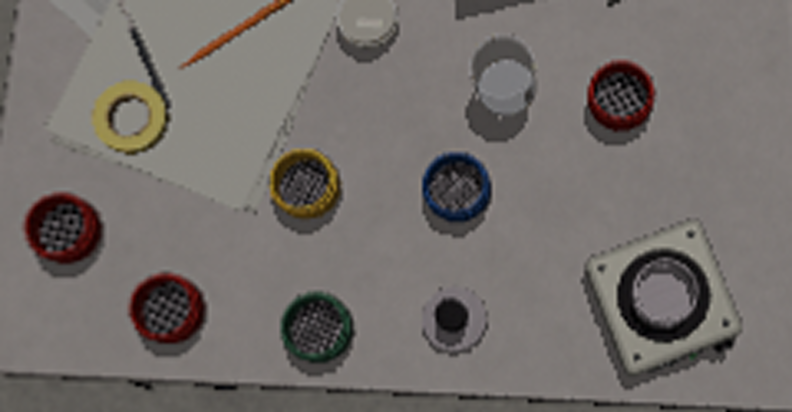

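```bash
cat > loc.py <<'E'
from h import *
from scipy.optimize import least_squares
def masks(c,col):
    hsv=cv2.cvtColor(c["pixels"],cv2.COLOR_RGB2HSV); H,S,V=cv2.split(hsv)
    r={"blue":(105,125),"yel":(18,32),"green":(65,90)}
    if col=="red": m=((H<8)|(H>172))&(S>130)
    else: m=(H>=r[col][0])&(H<=r[col][1])&(S>110)
    return (m&(V>25)).astype(np.uint8)
def bbox_obs(c,col,x,y):
    u,v=proj(c,[x,y,.023]); m=masks(c,col)
    n,l,s,ce=cv2.connectedComponentsWithStats(cv2.morphologyEx(m,cv2.MORPH_CLOSE,np.ones((3,3),np.uint8)))
    best=[i for i in range(1,n) if s[i,4]>30 and np.hypot(ce[i][0]-u,ce[i][1]-v)<22]
    if not best: return None
    pts=np.vstack([np.argwhere(l==i)[:,::-1] for i in best])
    h=cv2.convexHull(pts.astype(np.int32))[:,0]
    return h
def model(c,x,y,dz=0):
    return np.vstack([circ(c,x,y,z+dz,r) for z,r in((.011,.032),(.037,.032),(.046,.0295))]).astype(np.float32)
def cen(h):
    m=cv2.moments(cv2.convexHull(np.asarray(h,np.float32))); return np.array([m["m10"],m["m01"]])/m["m00"], m["m00"]
def loc(cs,col,x,y):
    for n,c in cs.items():
        h=bbox_obs(c,col,x,y)
        if h is None: print(col,n,"none"); continue
        o,a=cen(h)
        f=least_squares(lambda p:cen(model(c,*p))[0]-o,[x,y]).x
        print(col,n,o.round(1),"area",a,cen(model(c,*f))[1].round(),"xy",f.round(4))
E
python3 - <<'E'
from loc import *
cs={n:manip.capture(n) for n in("top","scene")}
for col,x,y in [("blue",.608,.137),("yel",.604,.278),("red",.485,.39),("red",.553,.495),("red",.708,-.012),("green",.473,.254)]: loc(cs,col,x,y)
c=cs["top"]
crop(c,190,175,130,110,6,"t2.png",[(.608,.137,.046,.0295),(.4851,.1311,.013,.0305),(.4851,.1311,.05,.015),(.5161,-.0588,.07,.0295)])
print(ray(c,(243,188),.076),ray(c,(201,171),.05),ray(c,(435,238),.11),ray(c,(348,222),.15),ray(c,(380,215),.4))
c=cs["scene"]
crop(c,200,180,150,110,5,"s2.png",[(.608,.137,.046,.0295),(.4851,.1311,.013,.0305),(.4851,.1311,.05,.015),(.5161,-.0588,.07,.0295)])
E
```

```text
Traceback (most recent call last):
  File "loc.py", line 27, in loc
    print(col,n,o.round(1),"area",a,cen(model(c,*f))[1].round(),"xy",f.round(4))
                                    ^^^^^^^^^^^^^^^^^^^^^^^^^
AttributeError: 'float' object has no attribute 'round'
```

```bash
sed -i 's/\[1\].round()/[1]/' loc.py
python3 - <<'E'
from loc import *
cs={n:manip.capture(n) for n in("top","scene")}
for col,x,y in [("blue",.608,.137),("yel",.604,.278),("red",.485,.39),("red",.553,.495),("red",.708,-.012),("green",.473,.254)]: loc(cs,col,x,y)
c=cs["top"]
crop(c,190,175,130,110,6,"t2.png",[(.608,.137,.046,.0295),(.4851,.1311,.013,.0305),(.4851,.1311,.05,.015),(.5161,-.0588,.07,.0295)])
print(ray(c,(243,188),.076),ray(c,(201,171),.05),ray(c,(435,238),.11),ray(c,(348,222),.15),ray(c,(380,215),.4))
c=cs["scene"]
crop(c,200,180,150,110,5,"s2.png",[(.608,.137,.046,.0295),(.4851,.1311,.013,.0305),(.4851,.1311,.05,.015),(.5161,-.0588,.07,.0295)])
E
```

```text
blue top [227.7 221.4] area 302.5 361.144553859951 xy [0.6143 0.1402]
blue scene [255.5 241.5] area 174.5 284.0320969517343 xy [0.6143 0.1408]
yel top [181.8 220.2] area 331.5 373.2232452466851 xy [0.611  0.2828]
yel scene [229.5 267.6] area 261.5 316.6560410694219 xy [0.61   0.2838]
red top [140.1 258.2] area 340.5 401.88820900709834 xy [0.4864 0.3989]
red scene [233.3 310.8] area 260.5 372.860779248178 xy [0.4858 0.4001]
red top [108.6 233.9] area 346.0 409.449807071127 xy [0.5563 0.5038]
red scene [194.1 321.8] area 281.5 395.11855071992613 xy [0.556  0.5052]
red top [277.6 193.7] area 303.5 354.15492649399675 xy [ 0.7114 -0.011 ]
red scene [262.  205.9] area 149.0 245.22585890011396 xy [ 0.7097 -0.0089]
green top [185.8 265.3] area 240.5 384.0645629641367 xy [0.4714 0.2578]
green scene none
[0.70999085 0.09554249 0.076     ] [0.76576328 0.23215441 0.05      ] [ 0.57848612 -0.47121293  0.11      ] [ 0.60460936 -0.21223766  0.15      ] [ 0.57122888 -0.23912157  0.4       ]
```

View pics/t2.png

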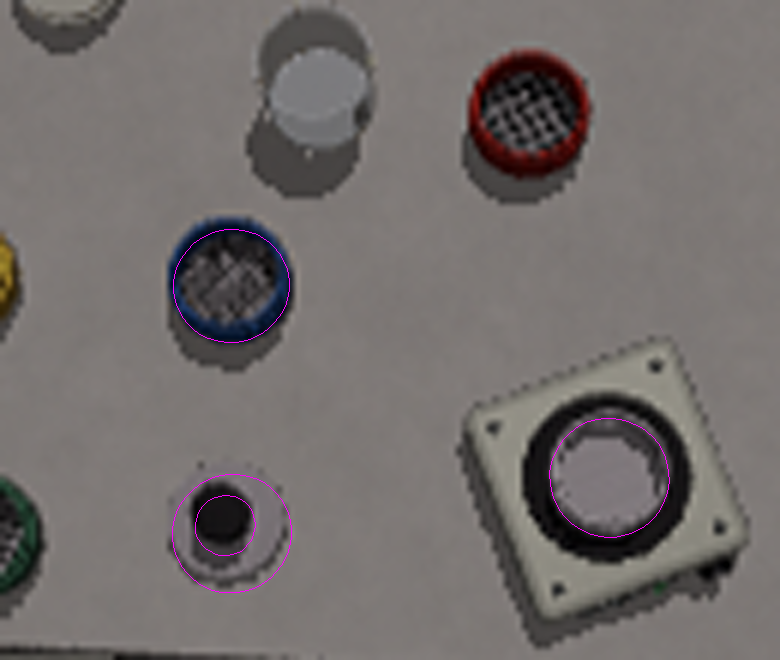

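View pics/s2.png

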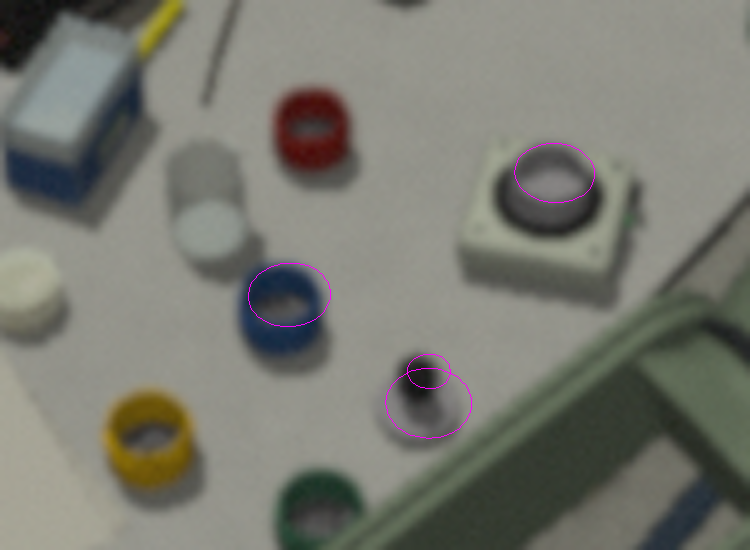

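Call:
drive_tool(commands=[[0,0,0,0,0,-0.0447,1],[0,0,0,0,0,-0.0447,1],[-0.15,-0.137,0,0,0,0,1],[-0.15,-0.137,0,0,0,0,1],[-0.15,-0.137,0,0,0,0,1],[-0.15,-0.137,0,0,0,0,1],[-0.15,-0.137,0,0,0,0,1],[-0.15,-0.137,0,0,0,0,1],[-0.15,-0.137,0,0,0,0,1],[0,0,0,0,0,0,1]])

```text
clock: 1.4
tcp_pos: [0.3726, 0.3575, 0.2141]
eef_rot: [[-1.0, 0.006, 0.002], [0.006, 1.0, -0.001], [-0.002, -0.001, -1.0]]
ft_force: [0.1, 0.4, -0.1]
gripper_width: 0.0912
```

Run:
```python
from loc import *
o=manip.get_obs(); print(o["clock"],o["tcp_pos"],o["eef_rot"].round(4),o["ft_force"])
c=manip.capture("wrist"); cv2.imwrite("pics/w1.png",c["pixels"][:,:,::-1]); print(-c["R"].T@c["t"],c["R"][2])
c=manip.capture("top"); cv2.imwrite("pics/t3.png",c["pixels"][:,:,::-1])
for uv,z in(((226.9,260.8),.05),((291.5,254.6),.07),((243,190.5),0)): print(ray(c,uv,z))
c=manip.capture("scene")
for uv,z in(((283.6,254.6),.05),((310.7,214.8),.07)): print(ray(c,uv,z))
```

```text
1.4 [0.3726346  0.35751464 0.21406958] [[-1.      0.006   0.0016]
 [ 0.006   1.     -0.001 ]
 [-0.0016 -0.001  -1.    ]] [ 0.11167959  0.43409804 -0.10469975]
[0.30616342 0.357705   0.38490591] [ 0.23999862 -0.00241232 -0.97077023]
[0.48866887 0.13162566 0.05      ]
[ 0.51443321 -0.06032025  0.07      ]
[0.72310471 0.10053278 0.        ]
[0.48700233 0.13783994 0.05      ]
[ 0.51266905 -0.0561652   0.07      ]
```

View pics/w1.png

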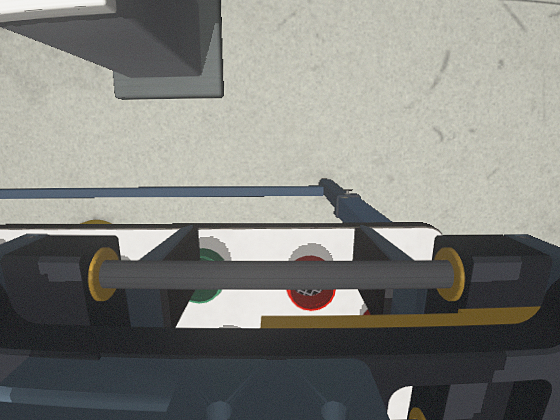

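Call:
drive_tool(commands=[[-0.151,-0.1357,0,0,0,0.001,1],[-0.151,-0.1357,0,0,0,0,1],[-0.151,-0.1357,0,0,0,0,1],[-0.151,-0.1357,0,0,0,0,1],[-0.151,-0.1357,0,0,0,0,1],[-0.151,-0.1357,0,0,0,0,1],[-0.151,-0.1357,0,0,0,0,1],[-0.151,-0.1357,0,0,0,0,1],[0,0,0,0,0,0,1]])

```text
clock: 2.45
tcp_pos: [0.6133, 0.1408, 0.2132]
eef_rot: [[-1.0, 0.006, 0.001], [0.006, 1.0, -0.001], [-0.001, -0.001, -1.0]]
ft_force: [-0.5, -0.2, 0.1]
gripper_width: 0.0912
```

Run:
```python
from loc import *
o=manip.get_obs(); print(o["clock"],o["tcp_pos"],o["eef_rot"].round(4),o["ft_force"])
c=manip.capture("wrist"); print(-c["R"].T@c["t"],c["R"][2])
crop(c,0,0,560,420,1.42,"w2.png",[(.6143,.1404,.046,.0295),(.488,.1345,.05,.015),(.488,.1345,.013,.0305),(.5136,-.0582,.07,.0295)])
```

```text
2.45 [0.61328199 0.14082153 0.2131603 ] [[-1.      0.006   0.0014]
 [ 0.006   1.     -0.001 ]
 [-0.0014 -0.001  -1.    ]] [-0.4528733  -0.19717706  0.10658295]
[0.54683606 0.1410243  0.38401292] [ 0.23982204 -0.00245313 -0.97081377]
```

View pics/w2.png

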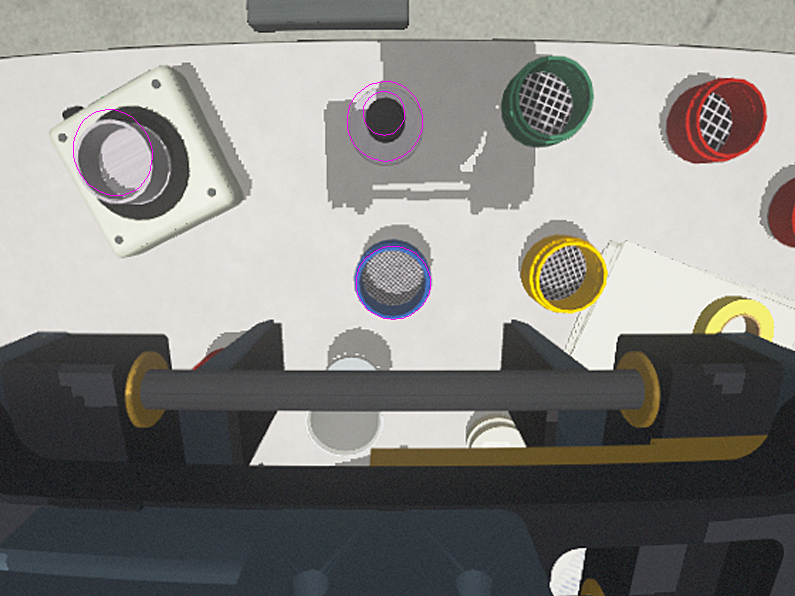

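Run:
```python
from loc import *
c=manip.capture("wrist")
crop(c,40,50,110,90,7,"w3.png",[(.5136,-.0582,.07,.0295),(.5136,-.0582,.07,.0265)])
crop(c,235,45,80,80,7,"w4.png",[(.488,.1345,.05,.015),(.488,.1345,.013,.0305)])
```

```text
(no output)
```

View pics/w3.png

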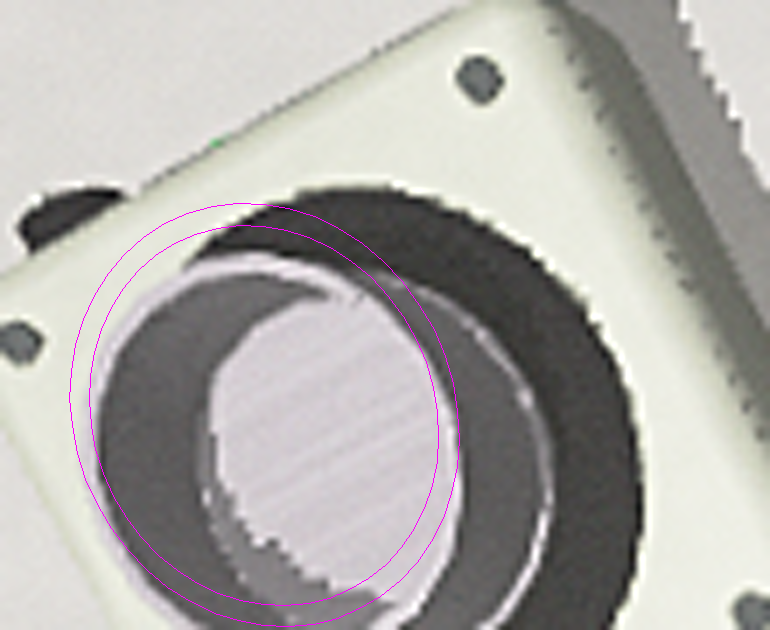

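View pics/w4.png

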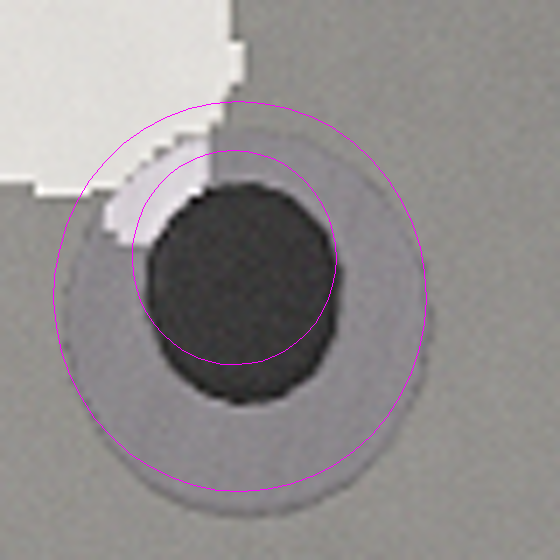

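Run:
```python
from loc import *
c=manip.capture("wrist")
P=[(.5200,-.0565,.07,.0295),(.5200,-.0565,.07,.0265)];L=[(.4925,.1355,.05,.015),(.4925,.1355,.013,.0305)]
crop(c,40,50,110,110,5,"w5.png",P)
crop(c,235,45,80,80,5,"w6.png",L)
c=manip.capture("top")
crop(c,260,225,60,60,9,"t5.png",P)
c=manip.capture("scene")
crop(c,280,190,60,60,9,"s5.png",P)
A=[cv2.imread("pics/"+f) for f in("w5.png","w6.png","t5.png","s5.png")]
A=[cv2.resize(a,(390,300) if 0 else (390,390)) for a in A]
cv2.imwrite("pics/m1.png",cv2.resize(np.vstack([np.hstack(A[:2]),np.hstack(A[2:])]),(600,600)))
```

```text
(no output)
```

View pics/m1.png

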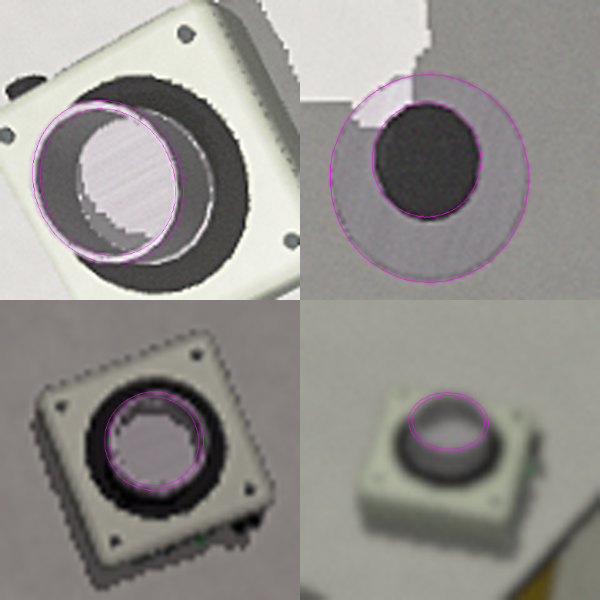

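Call:
drive_tool(commands=[[-0.005,-0.002,0.2,0,0,0.001,1],[0,0,0.2,0,0,0,1],[0,0,0.2,0,0,0,1],[0,0,0.2,0,0,0,1],[0,0,0.15,0,0,0,1],[0,0,0.08,0,0,0,1],[0,0,0,0,0,0,1]])

```text
clock: 3.4
tcp_pos: [0.6088, 0.1429, 0.0057]
eef_rot: [[-1.0, 0.005, -0.006], [0.005, 1.0, -0.001], [0.005, -0.001, -1.0]]
ft_force: [-0.4, 0.1, 0.4]
gripper_width: 0.0915
```

Run:
```python
from loc import *
o=manip.get_obs(); print(o["clock"],o["tcp_pos"],o["ft_force"])
c=manip.capture("wrist"); cv2.imwrite("pics/w7.png",c["pixels"][:,:,::-1])
```

```text
3.4 [0.60881638 0.1428616  0.00566037] [-0.40505111  0.07173195  0.37995386]
```

View pics/w7.png

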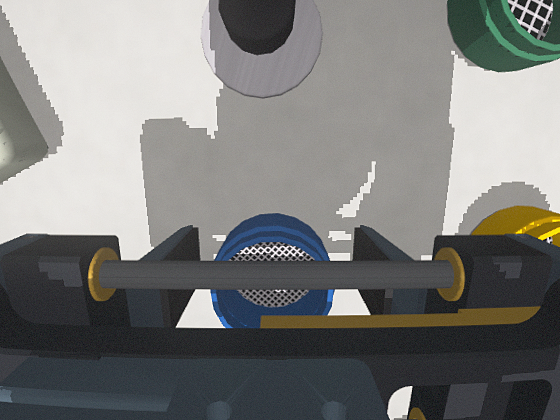

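Call:
drive_tool(commands=[[-0.0275,-0.0125,0,0,-0.0019,0,1],[0,0,0,0,0,0,1]])

```text
clock: 3.65
tcp_pos: [0.6188, 0.1398, 0.0098]
eef_rot: [[-1.0, 0.007, 0.01], [0.007, 1.0, 0.001], [-0.01, 0.001, -1.0]]
ft_force: [0.3, -0.2, 0.3]
gripper_width: 0.0911
```

Call:
drive_tool(commands=[[0,0,0,0,0,0,1],[0,0,0,0,0,0,1]])

```text
clock: 3.85
tcp_pos: [0.6174, 0.1394, 0.0088]
eef_rot: [[-1.0, 0.007, 0.007], [0.007, 1.0, 0.0], [-0.007, 0.0, -1.0]]
ft_force: [0.4, -0.6, -0.3]
gripper_width: 0.0914
```

Call:
drive_tool(commands=[[0.014,0.004,0.012,0,0.0019,0,1],[0,0,0,0,0,0,1],[0,0,0,0,0,0,1],[0,0,0,0,0,0,1],[0,0,0,0,0,0,1]])

```text
clock: 4.35
tcp_pos: [0.6143, 0.1402, 0.0055]
eef_rot: [[-1.0, 0.007, 0.0], [0.007, 1.0, 0.0], [-0.0, 0.0, -1.0]]
ft_force: [1.0, -0.1, -1.2]
gripper_width: 0.0912
```

Settled on the blue sieve. Close.

Call:
drive_tool(commands=[[0,0,0,0,0,0,0.5],[0,0,0,0,0,0,0.5],[0,0,0,0,0,0,0.5],[0,0,0,0,0,0,0.5],[0,0,0,0,0,0,0.5],[0,0,0,0,0,0,0.5]], squeeze=25)

```text
clock: 4.95
tcp_pos: [0.6142, 0.1403, 0.0056]
eef_rot: [[-1.0, 0.007, 0.0], [0.007, 1.0, 0.0], [-0.0, 0.0, -1.0]]
ft_force: [-0.3, 0.0, -1.3]
gripper_width: 0.063
```

Call:
drive_tool(commands=[[0,0,-0.05,0,0,0,0.5],[0,0,-0.13,0,0,0,0.5],[0,0,-0.2,0,0,0,0.5],[0,0,-0.2,0,0,0.001,0.5],[0.078,-0.164,0,0,0,0.001,0.5],[0.078,-0.164,0,0,0,0,0.5],[0.078,-0.164,0,0,0,0,0.5],[0.078,-0.164,0,0,0,0,0.5],[0.078,-0.164,0,0,0,0,0.5],[0.078,-0.164,0,0,0,0,0.5]])

```text
clock: 5.95
tcp_pos: [0.5171, -0.0566, 0.1221]
eef_rot: [[-1.0, 0.013, 0.0], [0.013, 1.0, -0.0], [-0.0, -0.0, -1.0]]
ft_force: [0.2, -1.1, -2.1]
gripper_width: 0.063
```

Call:
drive_tool(commands=[[0,0,0,0,0,0,0.5],[0,0,0,0,0,0,0.5],[0,0,0,0,0,0,0.5],[0,0,0,0,0,0,0.5]])

```text
clock: 6.35
tcp_pos: [0.5186, -0.0545, 0.1216]
eef_rot: [[-1.0, 0.012, 0.0], [0.012, 1.0, 0.0], [-0.0, 0.0, -1.0]]
ft_force: [0.0, -0.2, -1.5]
gripper_width: 0.0632
```

Run:
```python
from loc import *
o=manip.get_obs(); t=o["tcp_pos"]; print(t,o["ft_force"],o["eef_rot"].round(4))
c=manip.capture("wrist")
x,y,z=t
crop(c,150,60,260,300,2,"w8.png",[(x,y,z-.0055+.046,.0295),(.52,-.0565,.07,.0295)])
```

```text
[ 0.51863779 -0.05446259  0.12162132] [ 0.03224878 -0.2006592  -1.52505182] [[-9.999e-01  1.220e-02  5.000e-04]
 [ 1.220e-02  9.999e-01  2.000e-04]
 [-5.000e-04  2.000e-04 -1.000e+00]]
```

View pics/w8.png

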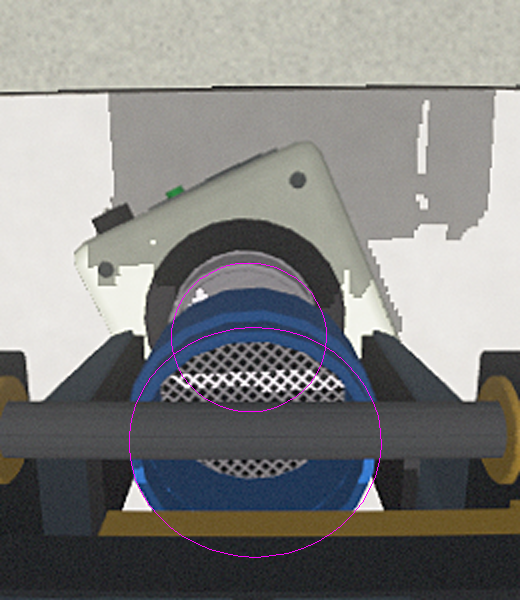

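Run:
```python
from loc import *
c=manip.capture("wrist")
crop(c,215,165,120,65,6.5,"w9.png",[(.52,-.0565,.07,.0295)])
```

```text
(no output)
```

View pics/w9.png

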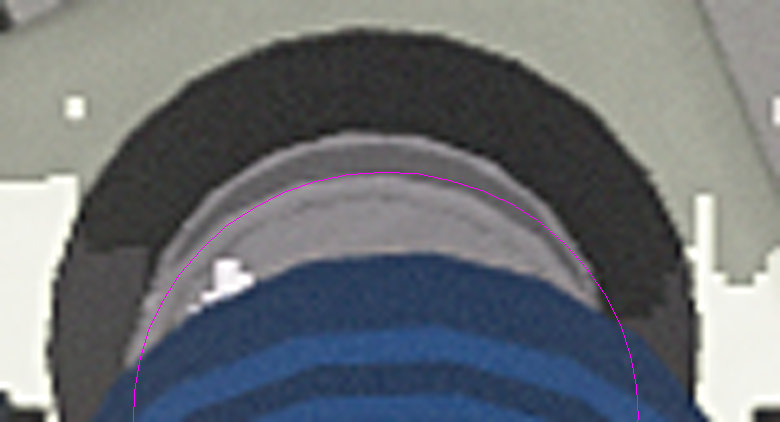

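Call:
drive_tool(commands=[[-0.007,-0.0125,0.1,0,0,0.002,0.5],[0,0,0.1,0,0,0.002,0.5],[0,0,0,0,0,0,0.5],[0,0,0,0,0,0,0.5],[0,0,0,0,0,0,0.5],[0,0,0,0,0,0,0.5]])

```text
clock: 7.05
tcp_pos: [0.5202, -0.0578, 0.0825]
eef_rot: [[-1.0, 0.026, 0.002], [0.026, 1.0, -0.0], [-0.002, -0.0, -1.0]]
ft_force: [-0.8, 0.7, -2.3]
gripper_width: 0.0632
```

Call:
drive_tool(commands=[[0,0,0.015,0,0,-0.004,0.5],[0,0,0.01,0,0,-0.004,0.5],[0,0,0.01,0,0,0,0.5],[0,0,0.01,0,0,0,0.5],[0,0,0.01,0,0,0,0.5],[0,0,0.01,0,0,0,0.5],[0,0,0,0,0,0,0.5],[0,0,0,0,0,0,0.5]])

```text
clock: 7.85
tcp_pos: [0.5195, -0.0579, 0.0685]
eef_rot: [[-1.0, 0.001, -0.0], [0.001, 1.0, 0.0], [0.0, 0.0, -1.0]]
ft_force: [0.2, 0.6, -1.4]
gripper_width: 0.0633
```

Call:
drive_tool(commands=[[0,0,0.005,0,0,0,0.5],[0,0,0.005,0,0,0,0.5],[0,0,0,0,0,0,0.5],[0,0,0,0,0,0,0.5]])

```text
clock: 8.25
tcp_pos: [0.5196, -0.0579, 0.0675]
eef_rot: [[-1.0, 0.001, 0.001], [0.001, 1.0, -0.0], [-0.001, -0.0, -1.0]]
ft_force: [-1.9, 1.0, 5.5]
gripper_width: 0.063
```

Call:
drive_tool(commands=[[0,0,0,0,0,0,0.75],[0,0,0,0,0,0,1],[0,0,0,0,0,0,1],[0,0,0,0,0,0,1],[0,0,-0.1,0,0,0,1],[0,0,-0.2,0,0,0,1],[0,0,-0.2,0,0,0,1],[0,0,-0.2,0,0,0,1],[0,0,0,0,0,0,1]])

```text
clock: 9.15
tcp_pos: [0.5228, -0.0583, 0.2122]
eef_rot: [[-1.0, 0.001, 0.012], [0.001, 1.0, -0.002], [-0.012, -0.002, -1.0]]
ft_force: [1.2, 0.1, 0.8]
gripper_width: 0.0913
```

Run:
```python
from loc import *
o=manip.get_obs(); t=o["tcp_pos"]; print(t,o["ft_force"])
c=manip.capture("wrist")
crop(c,200,120,180,150,3,"w10.png",[(.5195,-.0579,.108,.0295)])
crop(c,400,60,160,110,4,"w11.png",[])
d=manip.capture("top"); crop(d,260,225,60,60,9,"t10.png",[(.5195,-.0579,.108,.0295)])
d=manip.capture("scene"); crop(d,280,190,60,60,9,"s10.png",[(.5195,-.0579,.108,.0295)])
A=[cv2.resize(cv2.imread("pics/"+f),(390,390)) for f in("t10.png","s10.png")]
cv2.imwrite("pics/m2.png",np.hstack(A))
```

```text
[ 0.52284315 -0.05832984  0.2122248 ] [1.20945186 0.13050879 0.83042058]
```

View pics/w10.png

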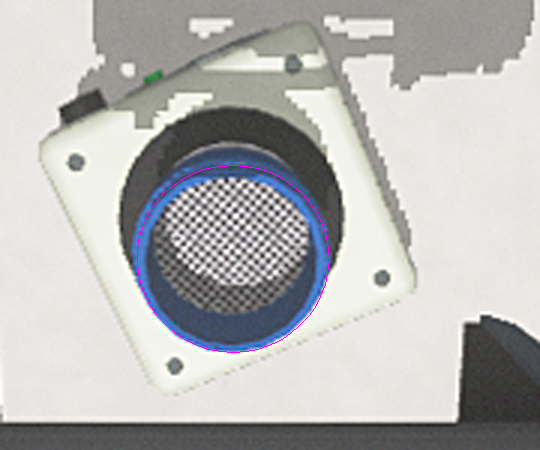

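View pics/m2.png

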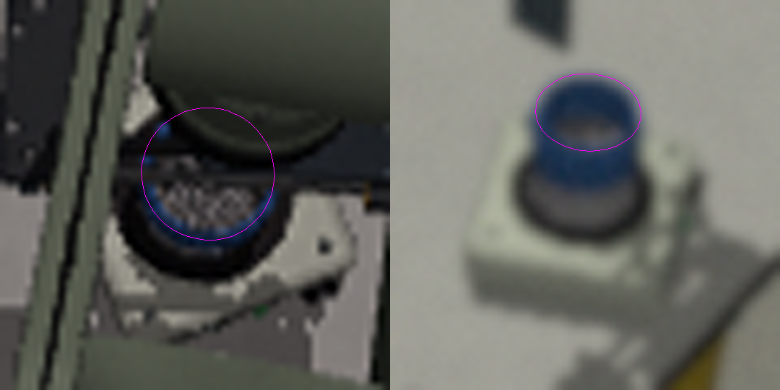

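Call:
drive_tool(commands=[[-0.057,0.213,0,0,0,0,1],[-0.057,0.213,0,0,0,0,1],[-0.057,0.213,0,0,0,0,1],[-0.057,0.213,0,0,0,0,1],[-0.057,0.213,0,0,0,0,1],[-0.057,0.213,0,0,0,0,1],[-0.057,0.213,0,0,0,0,1],[-0.057,0.213,0,0,0,0,1],[0,0,0,0,0,0,1],[0,0,0,0,0,0,1]])

```text
clock: 10.3
tcp_pos: [0.61, 0.2832, 0.2037]
eef_rot: [[-1.0, -0.001, -0.004], [-0.001, 1.0, -0.002], [0.004, -0.002, -1.0]]
ft_force: [-1.0, -0.7, -1.3]
gripper_width: 0.0912
```

Run:
```python
from loc import *
o=manip.get_obs(); t=o["tcp_pos"]; print(t,o["ft_force"],o["eef_rot"].round(3))
c=manip.capture("wrist")
crop(c,120,0,400,300,2,"w12.png",[(.6105,.2833,.046,.0295),(.486,.3995,.046,.0295)])
```

```text
[0.60995404 0.28315231 0.20365002] [-0.9940308  -0.65563824 -1.27759945] [[-1.    -0.001 -0.004]
 [-0.001  1.    -0.002]
 [ 0.004 -0.002 -1.   ]]
```

View pics/w12.png

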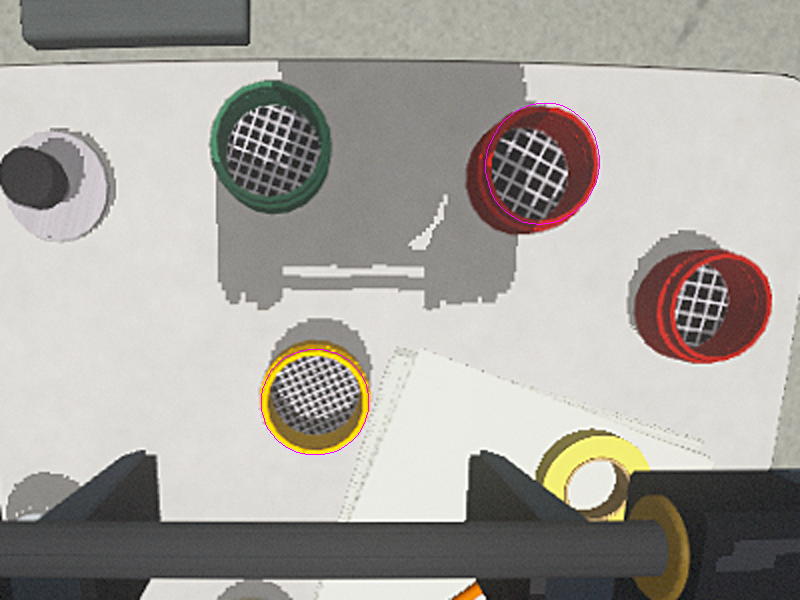

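Call:
drive_tool(commands=[[0,0,0.2,0,0,0,1],[0,0,0.2,0,0,0,1],[0,0,0.2,0,0,0,1],[0,0,0.2,0,0,0,1],[0,0,0.13,0,0,0,1],[0,0,0.05,0,0,0,1],[0,0,0,0,0,0,1],[0,0,0,0,0,0,1],[0,0,0,0,0,0,1],[0,0,0,0,0,0,1]])

```text
clock: 11.35
tcp_pos: [0.6119, 0.2832, 0.0123]
eef_rot: [[-1.0, 0.001, 0.003], [0.001, 1.0, 0.001], [-0.003, 0.001, -1.0]]
ft_force: [-0.3, 0.1, 0.8]
gripper_width: 0.0913
```

Call:
drive_tool(commands=[[0.004,0,0.03,0,0,0,1],[0,0,0,0,0,0,1],[0,0,0,0,0,0,1],[0,0,0,0,0,0,0.5],[0,0,0,0,0,0,0.5],[0,0,0,0,0,0,0.5],[0,0,0,0,0,0,0.5],[0,0,0,0,0,0,0.5],[0,0,0,0,0,0,0.5]])

```text
clock: 12.25
tcp_pos: [0.6103, 0.283, 0.0046]
eef_rot: [[-1.0, 0.001, 0.0], [0.001, 1.0, 0.0], [-0.0, 0.0, -1.0]]
ft_force: [-0.4, 0.0, 0.0]
gripper_width: 0.0635
```

Call:
drive_tool(commands=[[0,0,-0.05,0,0,0,0.5],[0,0,-0.15,0,0,0,0.5],[0,0,-0.2,0,0,0,0.5],[0,0,-0.2,0,0,0,0.5],[0,0,-0.175,0,0,0,0.5]])

```text
clock: 12.75
tcp_pos: [0.6101, 0.2827, 0.1621]
eef_rot: [[-1.0, 0.001, 0.001], [0.001, 1.0, 0.0], [-0.001, 0.0, -1.0]]
ft_force: [0.4, 0.3, -2.0]
gripper_width: 0.0632
```

Call:
drive_tool(commands=[[0.057,-0.213,0,0,0,0,0.5],[0.057,-0.213,0,0,0,0,0.5],[0.057,-0.213,0,0,0,0,0.5],[0.057,-0.213,0,0,0,0,0.5],[0.057,-0.213,0,0,0,0,0.5],[0.057,-0.213,0,0,0,0,0.5],[0.057,-0.213,0,0,0,0,0.5],[0.057,-0.213,0,0,0,0,0.5]])

```text
clock: 13.55
tcp_pos: [0.5176, -0.0595, 0.1601]
eef_rot: [[-1.0, 0.001, 0.0], [0.001, 1.0, -0.0], [-0.0, -0.0, -1.0]]
ft_force: [0.6, 0.1, -1.5]
gripper_width: 0.0633
```

Call:
drive_tool(commands=[[0,0,0,0,0,0,0.5],[0,0,0,0,0,0,0.5],[0,0,0,0,0,0,0.5],[0,0,0,0,0,0,0.5],[0,0,0,0,0,0,0.5]])

```text
clock: 14.05
tcp_pos: [0.5189, -0.0568, 0.1595]
eef_rot: [[-1.0, -0.001, -0.0], [-0.001, 1.0, 0.0], [0.0, 0.0, -1.0]]
ft_force: [-0.1, 0.1, -2.8]
gripper_width: 0.0633
```

Run:
```python
from loc import *
o=manip.get_obs(); t=o["tcp_pos"]; print(t,o["ft_force"],o["eef_rot"].round(3))
c=manip.capture("wrist")
crop(c,190,120,180,150,4,"w13.png",[(.5195,-.0579,.108,.0295),(t[0],t[1],t[2]-.0046+.046,.0295)])
```

```text
[ 0.51887191 -0.05678989  0.15947661] [-0.13614869  0.07396485 -2.76958851] [[-1.    -0.001 -0.   ]
 [-0.001  1.     0.   ]
 [ 0.     0.    -1.   ]]
```

View pics/w13.png

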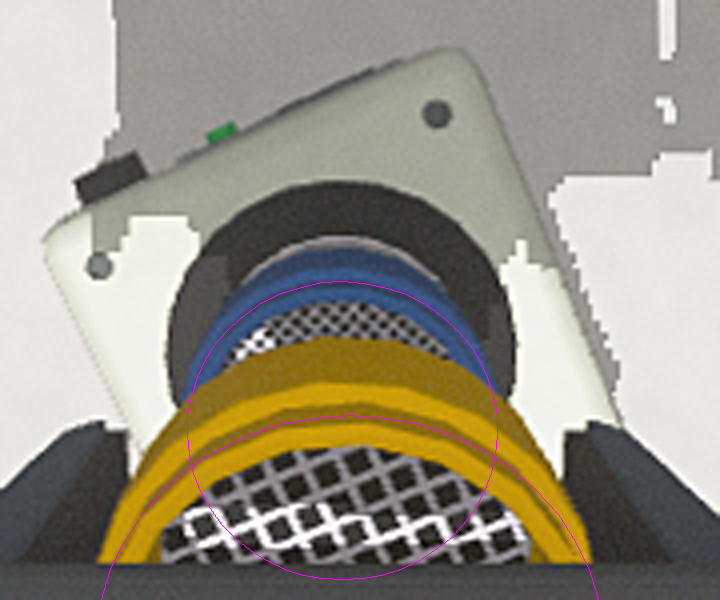

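Call:
drive_tool(commands=[[-0.003,-0.0055,0.08,0,0,0,0.5],[0,0,0.09,0,0,0,0.5],[0,0,0.05,0,0,0,0.5],[0,0,0,0,0,0,0.5],[0,0,0,0,0,0,0.5],[0,0,0,0,0,0,0.5],[0,0,0,0,0,0,0.5]])

```text
clock: 14.8
tcp_pos: [0.5198, -0.059, 0.1163]
eef_rot: [[-1.0, 0.001, 0.002], [0.001, 1.0, -0.0], [-0.002, -0.0, -1.0]]
ft_force: [0.7, -0.2, -1.6]
gripper_width: 0.0631
```

Call:
drive_tool(commands=[[0,0.003,0.01,0,0,0,0.5],[0,0,0.01,0,0,0,0.5],[0,0,0.01,0,0,0,0.5],[0,0,0.01,0,0,0,0.5],[0,0,0.005,0,0,0,0.5],[0,0,0,0,0,0,0.5],[0,0,0,0,0,0,0.5],[0,0,0,0,0,0,0.5]])

```text
clock: 15.6
tcp_pos: [0.5193, -0.0584, 0.1066]
eef_rot: [[-1.0, 0.001, 0.0], [0.001, 1.0, 0.0], [-0.0, 0.0, -1.0]]
ft_force: [-0.1, -0.1, -1.8]
gripper_width: 0.0633
```

Call:
drive_tool(commands=[[0,0,0.005,0,0,0,0.5],[0,0,0.005,0,0,0,0.5],[0,0,0,0,0,0,0.5],[0,0,0,0,0,0,0.5],[0,0,0,0,0,0,0.5]])

```text
clock: 16.1
tcp_pos: [0.5193, -0.0584, 0.1046]
eef_rot: [[-1.0, 0.001, 0.0], [0.001, 1.0, 0.0], [-0.0, 0.0, -1.0]]
ft_force: [0.1, 0.4, -2.1]
gripper_width: 0.0633
```

Call:
drive_tool(commands=[[0,0,0.005,0,0,0,0.5],[0,0,0,0,0,0,0.5],[0,0,0,0,0,0,0.5],[0,0,0,0,0,0,0.5]])

```text
clock: 16.5
tcp_pos: [0.5193, -0.0584, 0.1045]
eef_rot: [[-1.0, 0.001, 0.001], [0.001, 1.0, -0.0], [-0.001, -0.0, -1.0]]
ft_force: [-1.4, -0.2, 6.1]
gripper_width: 0.063
```

Contact exactly at seat height. Release and rise.

Call:
drive_tool(commands=[[0,0,0,0,0,0,0.75],[0,0,0,0,0,0,1],[0,0,0,0,0,0,1],[0,0,0,0,0,0,1],[0,0,-0.1,0,0,0,1],[0,0,-0.2,0,0,0,1],[0,0,-0.2,0,0,0,1],[0,0,-0.1,0,0,0,1],[0,0,0,0,0,0,1],[0,0,0,0,0,0,1]])

```text
clock: 17.5
tcp_pos: [0.5188, -0.0583, 0.2229]
eef_rot: [[-1.0, 0.001, -0.001], [0.001, 1.0, 0.0], [0.001, 0.0, -1.0]]
ft_force: [-0.4, -0.5, -0.0]
gripper_width: 0.0912
```

Run:
```python
from loc import *
o=manip.get_obs(); t=o["tcp_pos"]; print(t,o["ft_force"])
c=manip.capture("wrist")
crop(c,180,100,200,160,3,"w14.png",[(.5193,-.0582,.146,.0295)])
d=manip.capture("scene"); crop(d,280,180,60,60,8,"s14.png",[(.5193,-.0582,.146,.0295)])
```

```text
[ 0.51883078 -0.05832233  0.22285405] [-0.41044053 -0.53545834 -0.043506  ]
```

View pics/w14.png

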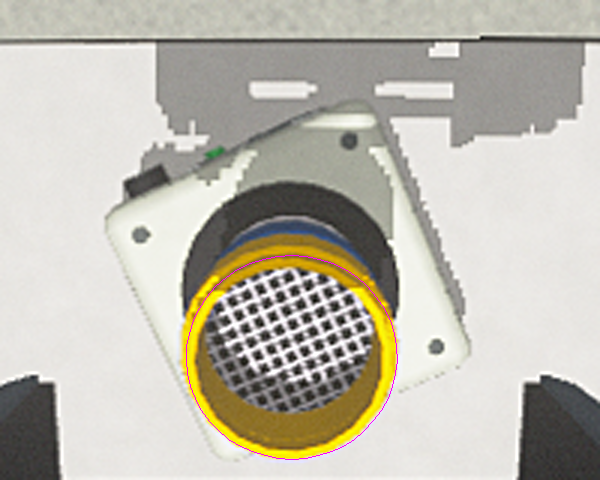

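View pics/s14.png

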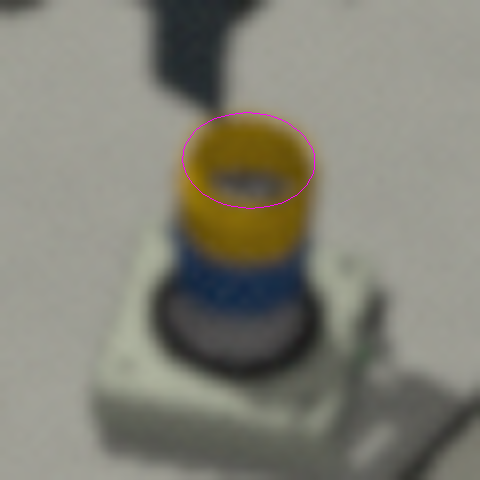

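Call:
drive_tool(commands=[[0.0164,0.229,0,0,0,0,1],[0.0164,0.229,0,0,0,0,1],[0.0164,0.229,0,0,0,0,1],[0.0164,0.229,0,0,0,0,1],[0.0164,0.229,0,0,0,0,1],[0.0164,0.229,0,0,0,0,1],[0.0164,0.229,0,0,0,0,1],[0.0164,0.229,0,0,0,0,1],[0.0164,0.229,0,0,0,0,1],[0.0164,0.229,0,0,0,0,1]])

```text
clock: 18.6
tcp_pos: [0.4858, 0.4011, 0.2214]
eef_rot: [[-1.0, 0.001, -0.003], [0.001, 1.0, -0.002], [0.003, -0.002, -1.0]]
ft_force: [1.2, -2.1, 0.1]
gripper_width: 0.0914
```

Call:
drive_tool(commands=[[0,0,0,0,0,0,1],[0,0,0,0,0,0,1],[0,0,0,0,0,0,1],[0,0,0,0,0,0,1]])

```text
clock: 19.0
tcp_pos: [0.487, 0.3982, 0.2232]
eef_rot: [[-1.0, 0.003, -0.001], [0.003, 1.0, -0.001], [0.001, -0.001, -1.0]]
ft_force: [0.1, -0.0, 0.2]
gripper_width: 0.0912
```

Run:
```python
from loc import *
o=manip.get_obs(); t=o["tcp_pos"]; print(t,o["eef_rot"].round(3))
c=manip.capture("wrist")
crop(c,180,60,260,210,3,"w15.png",[(.4865,.3995,.046,.0295)])
```

```text
[0.48702364 0.39815978 0.22324954] [[-1.     0.003 -0.001]
 [ 0.003  1.    -0.001]
 [ 0.001 -0.001 -1.   ]]
```

View pics/w15.png

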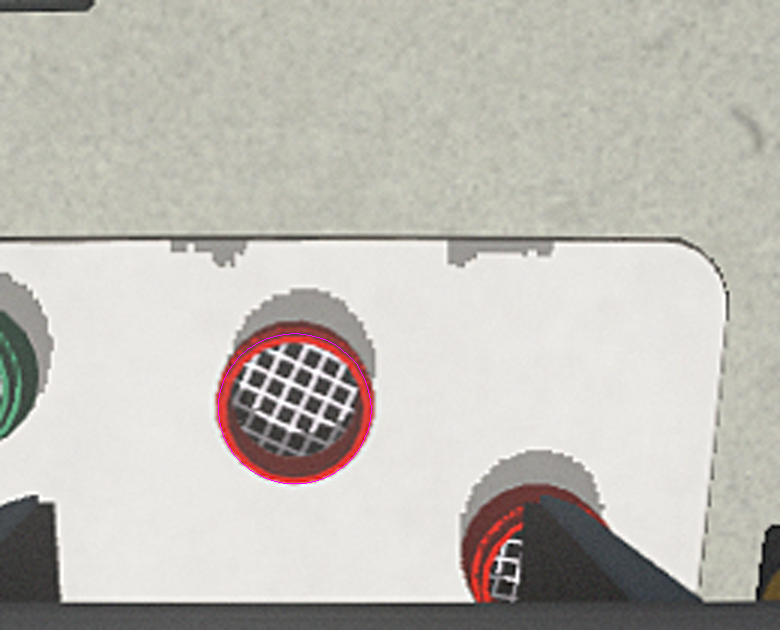

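Call:
drive_tool(commands=[[0.002,0.006,0.2,0,0,0,1],[0,0,0.2,0,0,0,1],[0,0,0.2,0,0,0,1],[0,0,0.2,0,0,0,1],[0,0,0.15,0,0,0,1],[0,0,0.08,0,0,0,1],[0,0,0.04,0,0,0,1],[0,0,0,0,0,0,1],[0,0,0,0,0,0,1],[0,0,0,0,0,0,1]])

```text
clock: 20.05
tcp_pos: [0.4874, 0.4014, 0.0111]
eef_rot: [[-1.0, 0.001, 0.002], [0.001, 1.0, 0.002], [-0.002, 0.002, -1.0]]
ft_force: [-0.9, 0.6, 0.8]
gripper_width: 0.0909
```

Call:
drive_tool(commands=[[0.002,-0.003,0.022,0,0,0,1],[0,0,0,0,0,0,1],[0,0,0,0,0,0,1],[0,0,0,0,0,0,1]])

```text
clock: 20.45
tcp_pos: [0.4861, 0.4004, 0.0053]
eef_rot: [[-1.0, 0.001, 0.0], [0.001, 1.0, 0.0], [-0.0, 0.0, -1.0]]
ft_force: [-0.6, 0.4, -0.8]
gripper_width: 0.0914
```

Call:
drive_tool(commands=[[0,-0.004,0,0,0,0,1],[0,0,0,0,0,0,0.5],[0,0,0,0,0,0,0.5],[0,0,0,0,0,0,0.5],[0,0,0,0,0,0,0.5],[0,0,0,0,0,0,0.5],[0,0,0,0,0,0,0.5]])

```text
clock: 21.15
tcp_pos: [0.4861, 0.3996, 0.0052]
eef_rot: [[-1.0, 0.001, 0.0], [0.001, 1.0, 0.0], [-0.0, 0.0, -1.0]]
ft_force: [0.1, 0.9, 0.8]
gripper_width: 0.0643
```

Call:
drive_tool(commands=[[0,0,-0.05,0,0,0,0.5],[0,0,-0.15,0,0,0,0.5],[0,0,-0.2,0,0,0,0.5],[0,0,-0.2,0,0,0,0.5],[0,0,-0.2,0,0,0,0.5],[0,0,-0.15,0,0,0,0.5],[0,0,0,0,0,0,0.5]])

```text
clock: 21.85
tcp_pos: [0.488, 0.4009, 0.201]
eef_rot: [[-1.0, 0.001, 0.008], [0.001, 1.0, 0.007], [-0.008, 0.007, -1.0]]
ft_force: [1.1, 1.3, -1.5]
gripper_width: 0.0641
```

Call:
drive_tool(commands=[[-0.0164,-0.229,0,0,0,0,0.5],[-0.0164,-0.229,0,0,0,0,0.5],[-0.0164,-0.229,0,0,0,0,0.5],[-0.0164,-0.229,0,0,0,0,0.5],[-0.0164,-0.229,0,0,0,0,0.5],[-0.0164,-0.229,0,0,0,0,0.5],[-0.0164,-0.229,0,0,0,0,0.5],[-0.0164,-0.229,0,0,0,0,0.5],[-0.0164,-0.229,0,0,0,0,0.5],[-0.0164,-0.229,0,0,0,0,0.5]])

```text
clock: 22.85
tcp_pos: [0.5172, -0.0603, 0.1939]
eef_rot: [[-1.0, 0.001, -0.002], [0.001, 1.0, 0.0], [0.002, 0.0, -1.0]]
ft_force: [1.0, 0.3, -0.6]
gripper_width: 0.064
```

Call:
drive_tool(commands=[[0,0,0,0,0,0,0.5],[0,0,0,0,0,0,0.5],[0,0,0,0,0,0,0.5],[0,0,0,0,0,0,0.5],[0,0,0,0,0,0,0.5],[0,0,0,0,0,0,0.5]])

```text
clock: 23.45
tcp_pos: [0.5185, -0.0577, 0.1951]
eef_rot: [[-1.0, -0.001, 0.0], [-0.001, 1.0, 0.0], [-0.0, 0.0, -1.0]]
ft_force: [0.2, -0.8, -1.2]
gripper_width: 0.0636
```

Run:
```python
from loc import *
o=manip.get_obs(); t=o["tcp_pos"]; print(t,o["ft_force"],o["eef_rot"].round(3))
c=manip.capture("wrist")
crop(c,190,120,180,150,4,"w16.png",[(.5193,-.0582,.146,.0295),(t[0],t[1],t[2]-.0052+.046,.0295)])
```

```text
[ 0.51845005 -0.0576686   0.19513179] [ 0.22329027 -0.82489303 -1.20765502] [[-1.    -0.001  0.   ]
 [-0.001  1.     0.   ]
 [-0.     0.    -1.   ]]
```

View pics/w16.png

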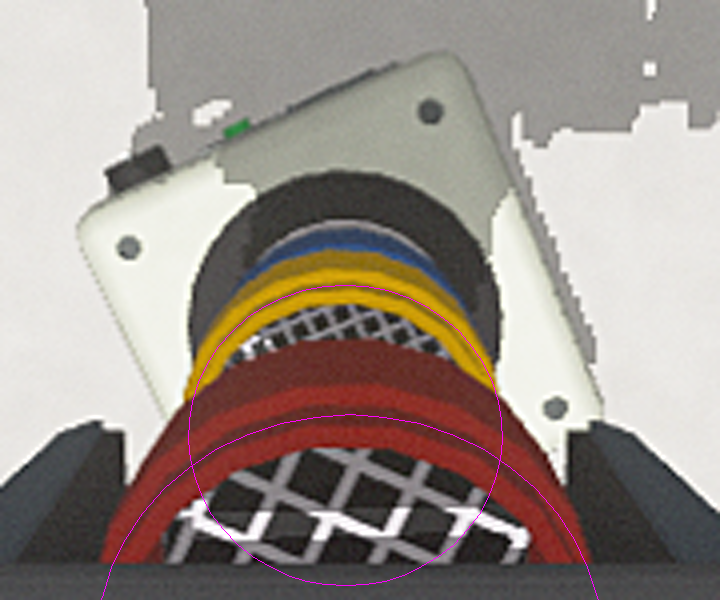

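Call:
drive_tool(commands=[[-0.003,-0.003,0.08,0,0,0,0.5],[0,0,0.08,0,0,0,0.5],[0,0,0.04,0,0,0,0.5],[0,0,0.01,0,0,0,0.5],[0,0,0,0,0,0,0.5],[0,0,0,0,0,0,0.5],[0,0,0,0,0,0,0.5],[0,0,0,0,0,0,0.5]])

```text
clock: 24.3
tcp_pos: [0.5193, -0.0592, 0.1536]
eef_rot: [[-1.0, 0.001, 0.001], [0.001, 1.0, -0.0], [-0.001, -0.0, -1.0]]
ft_force: [0.3, -0.1, -1.6]
gripper_width: 0.0641
```

Call:
drive_tool(commands=[[0,0.003,0.01,0,0,0,0.5],[0,0,0.01,0,0,0,0.5],[0,0,0.01,0,0,0,0.5],[0,0,0.01,0,0,0,0.5],[0,0,0.005,0,0,0,0.5],[0,0,0,0,0,0,0.5],[0,0,0,0,0,0,0.5],[0,0,0,0,0,0,0.5]])

```text
clock: 25.1
tcp_pos: [0.5191, -0.0586, 0.1442]
eef_rot: [[-1.0, 0.001, 0.0], [0.001, 1.0, 0.0], [-0.0, 0.0, -1.0]]
ft_force: [-1.3, -0.3, -0.6]
gripper_width: 0.0643
```

Call:
drive_tool(commands=[[0,0,0.005,0,0,0,0.5],[0,0,0.003,0,0,0,0.5],[0,0,0,0,0,0,0.5],[0,0,0,0,0,0,0.5],[0,0,0,0,0,0,0.5]])

```text
clock: 25.6
tcp_pos: [0.5193, -0.0586, 0.143]
eef_rot: [[-1.0, 0.001, 0.001], [0.001, 1.0, -0.0], [-0.001, -0.0, -1.0]]
ft_force: [-1.5, 0.2, 4.7]
gripper_width: 0.0643
```

Seated with ~6 N contact at the expected height. Release.

Call:
drive_tool(commands=[[0,0,0,0,0,0,0.75],[0,0,0,0,0,0,1],[0,0,0,0,0,0,1],[0,0,0,0,0,0,1],[0,0,-0.1,0,0,0,1],[0,0,-0.2,0,0,0,1],[0,0,-0.2,0,0,0,1],[0,0,0,0,0,0,1],[0,0,0,0,0,0,1],[0,0,0,0,0,0,1]])

```text
clock: 26.6
tcp_pos: [0.5181, -0.0585, 0.2411]
eef_rot: [[-1.0, 0.001, -0.003], [0.001, 1.0, 0.0], [0.003, 0.0, -1.0]]
ft_force: [0.5, -0.3, -0.9]
gripper_width: 0.0908
```

Run:
```python
from loc import *
o=manip.get_obs(); t=o["tcp_pos"]; print(t,o["ft_force"])
c=manip.capture("wrist")
crop(c,180,100,200,180,3,"w17.png",[(.5193,-.0584,.184,.0295)])
d=manip.capture("scene"); crop(d,280,170,60,60,8,"s17.png",[(.5193,-.0584,.184,.0295)])
```

```text
[ 0.51814851 -0.05847059  0.24109926] [ 0.47153928 -0.28042474 -0.94479395]
```

View pics/w17.png

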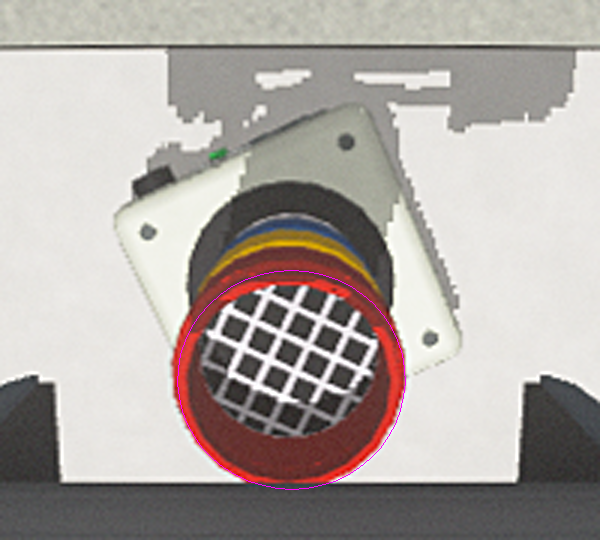

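View pics/s17.png

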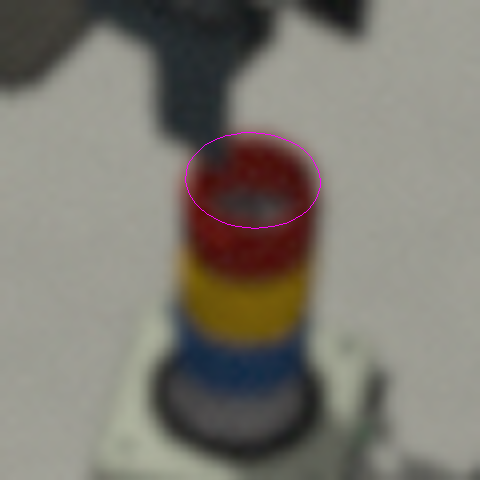

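Call:
drive_tool(commands=[[0.0257,0.194,0,0,0,0,1],[0.0257,0.194,0,0,0,0,1],[0.0257,0.194,0,0,0,0,1],[0.0257,0.194,0,0,0,0,1],[0.0257,0.194,0,0,0,0,1],[0,0,0,0,0,0,1],[0,0,0,0,0,0,1],[0,0,0,0,0,0,1]])

```text
clock: 27.5
tcp_pos: [0.4934, 0.1346, 0.2419]
eef_rot: [[-1.0, 0.002, -0.001], [0.002, 1.0, -0.001], [0.001, -0.001, -1.0]]
ft_force: [0.4, -0.7, -0.5]
gripper_width: 0.0914
```

Run:
```python
from loc import *
o=manip.get_obs(); t=o["tcp_pos"]; print(t,o["ft_force"],o["eef_rot"].round(3))
c=manip.capture("wrist")
crop(c,200,120,160,120,5,"w18.png",[(.4925,.1355,.05,.015),(.4925,.1355,.013,.0305)])
```

```text
[0.49340232 0.13457833 0.24186603] [ 0.40013953 -0.66419562 -0.4984994 ] [[-1.     0.002 -0.001]
 [ 0.002  1.    -0.001]
 [ 0.001 -0.001 -1.   ]]
```

View pics/w18.png

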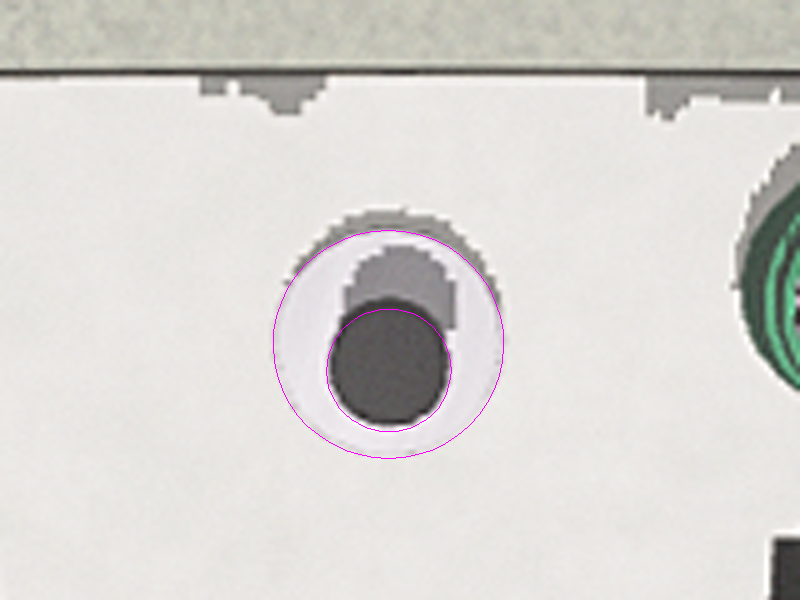

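Call:
drive_tool(commands=[[0.005,0.004,0.2,0,0,0,1],[0,0,0.2,0,0,0,1],[0,0,0.2,0,0,0,1],[0,0,0.2,0,0,0,1],[0,0,0.17,0,0,0,1],[0,0,0.07,0,0,0,1],[0,0,0.02,0,0,0,1],[0,0,0,0,0,0,1],[0,0,0,0,0,0,1],[0,0,0,0,0,0,1]])

```text
clock: 28.55
tcp_pos: [0.4935, 0.1363, 0.0317]
eef_rot: [[-1.0, 0.001, 0.003], [0.001, 1.0, 0.001], [-0.003, 0.001, -1.0]]
ft_force: [-0.5, 0.3, -1.0]
gripper_width: 0.0912
```

Call:
drive_tool(commands=[[0,0,0,0,0,0,1],[0,0,0,0,0,0,1],[0,0,0,0,0,0,1]])

```text
clock: 28.85
tcp_pos: [0.4927, 0.1364, 0.0309]
eef_rot: [[-1.0, 0.001, 0.001], [0.001, 1.0, 0.0], [-0.001, 0.0, -1.0]]
ft_force: [-0.6, -0.2, -0.2]
gripper_width: 0.0911
```

Call:
drive_tool(commands=[[0.001,-0.005,0.046,0,0,0,1],[0,0,0,0,0,0,1],[0,0,0,0,0,0,1],[0,0,0,0,0,0,1]])

```text
clock: 29.25
tcp_pos: [0.4923, 0.1353, 0.0212]
eef_rot: [[-1.0, 0.001, -0.0], [0.001, 1.0, 0.0], [0.0, 0.0, -1.0]]
ft_force: [0.4, -0.3, 0.3]
gripper_width: 0.0911
```

Call:
drive_tool(commands=[[0,0,0,0,0,0,0.2],[0,0,0,0,0,0,0.2],[0,0,0,0,0,0,0.2],[0,0,0,0,0,0,0.2],[0,0,0,0,0,0,0.2],[0,0,0,0,0,0,0.2],[0,0,0,0,0,0,0.2],[0,0,0,0,0,0,0.2],[0,0,0,0,0,0,0.2],[0,0,0,0,0,0,0.2]])

```text
clock: 30.25
tcp_pos: [0.4924, 0.1353, 0.0213]
eef_rot: [[-1.0, 0.001, 0.0], [0.001, 1.0, 0.0], [-0.0, 0.0, -1.0]]
ft_force: [0.2, 1.2, -0.1]
gripper_width: 0.0299
```

Call:
drive_tool(commands=[[0,0,-0.05,0,0,0,0.2],[0,0,-0.15,0,0,0,0.2],[0,0,-0.2,0,0,0,0.2],[0,0,-0.2,0,0,0,0.2],[0,0,-0.2,0,0,0,0.2],[0,0,-0.17,0,0,0,0.2],[0,0,-0.1,0,0,0,0.2],[0,0,0,0,0,0,0.2],[0,0,0,0,0,0,0.2]])

```text
clock: 31.15
tcp_pos: [0.4918, 0.1351, 0.2351]
eef_rot: [[-1.0, 0.001, -0.0], [0.001, 1.0, -0.0], [0.0, -0.0, -1.0]]
ft_force: [-0.5, 0.8, -0.5]
gripper_width: 0.0293
```

Call:
drive_tool(commands=[[-0.022,-0.16,0,0,0,0,0.2],[-0.022,-0.16,0,0,0,0,0.2],[-0.022,-0.16,0,0,0,0,0.2],[-0.022,-0.16,0,0,0,0,0.2],[-0.022,-0.16,0,0,0,0,0.2],[-0.022,-0.16,0,0,0,0,0.2],[0,0,0,0,0,0,0.2],[0,0,0,0,0,0,0.2],[0,0,0,0,0,0,0.2],[0,0,0,0,0,0,0.2]])

```text
clock: 32.15
tcp_pos: [0.5181, -0.0558, 0.2348]
eef_rot: [[-1.0, -0.0, -0.001], [-0.0, 1.0, 0.001], [0.001, 0.001, -1.0]]
ft_force: [-0.0, 0.5, -0.9]
gripper_width: 0.0291
```

Run:
```python
from loc import *
o=manip.get_obs(); t=o["tcp_pos"]; print(t,o["ft_force"],o["eef_rot"].round(3),o["gripper_width"])
c=manip.capture("wrist")
crop(c,190,120,180,150,4,"w19.png",[(.5193,-.0585,.184,.0295),(t[0],t[1],t[2]-.0213+.013,.0305)])
```

```text
[ 0.51813654 -0.05579134  0.23476382] [-0.03481758  0.47596022 -0.93815448] [[-1.    -0.    -0.001]
 [-0.     1.     0.001]
 [ 0.001  0.001 -1.   ]] 0.02907045614408516
```

View pics/w19.png

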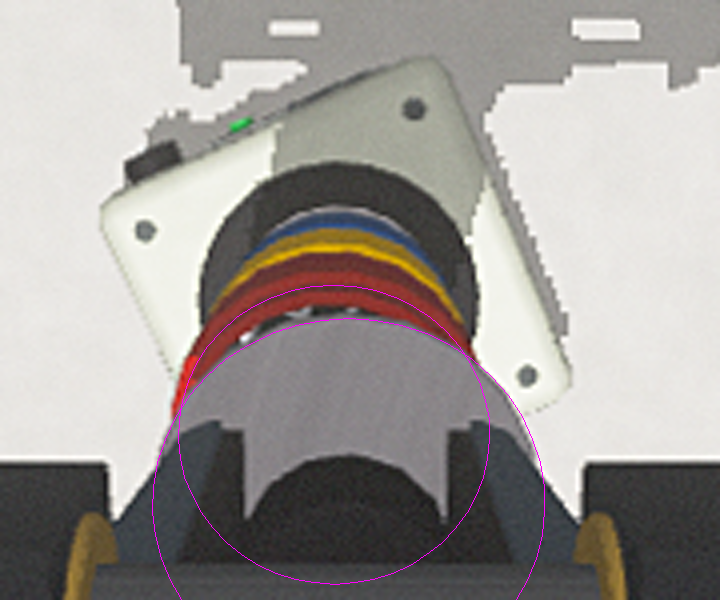

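Call:
drive_tool(commands=[[-0.003,-0.01,0.05,0,0,0,0.2],[0,0,0.05,0,0,0,0.2],[0,0,0.03,0,0,0,0.2],[0,0,0,0,0,0,0.2],[0,0,0,0,0,0,0.2],[0,0,0,0,0,0,0.2],[0,0,0,0,0,0,0.2],[0,0,0,0,0,0,0.2]])

```text
clock: 33.0
tcp_pos: [0.5193, -0.0588, 0.2096]
eef_rot: [[-1.0, 0.001, 0.001], [0.001, 1.0, -0.0], [-0.001, -0.0, -1.0]]
ft_force: [0.2, 0.4, -1.4]
gripper_width: 0.029
```

Call:
drive_tool(commands=[[0,0.002,0.01,0,0,0,0.2],[0,0,0.01,0,0,0,0.2],[0,0,0.01,0,0,0,0.2],[0,0,0.01,0,0,0,0.2],[0,0,0.01,0,0,0,0.2],[0,0,0.005,0,0,0,0.2],[0,0,0,0,0,0,0.2],[0,0,0,0,0,0,0.2],[0,0,0,0,0,0,0.2]])

```text
clock: 33.9
tcp_pos: [0.5192, -0.0584, 0.1984]
eef_rot: [[-1.0, 0.001, 0.0], [0.001, 1.0, 0.0], [-0.0, 0.0, -1.0]]
ft_force: [0.0, -0.2, -1.1]
gripper_width: 0.0292
```

Call:
drive_tool(commands=[[0,0,0.005,0,0,0,0.2],[0,0,0.003,0,0,0,0.2],[0,0,0,0,0,0,0.2],[0,0,0,0,0,0,0.2],[0,0,0,0,0,0,0.2]])

```text
clock: 34.4
tcp_pos: [0.5194, -0.0585, 0.1972]
eef_rot: [[-1.0, 0.001, 0.001], [0.001, 1.0, -0.0], [-0.001, -0.0, -1.0]]
ft_force: [0.3, -0.1, 4.5]
gripper_width: 0.0289
```

Call:
drive_tool(commands=[[0,0,0,0,0,0,0.6],[0,0,0,0,0,0,0.8],[0,0,0,0,0,0,0.8],[0,0,0,0,0,0,0.8],[0,0,-0.1,0,0,0,0.8],[0,0,-0.2,0,0,0,0.8],[0,0,-0.2,0,0,0,0.8],[0,0,0,0,0,0,0.8],[0,0,0,0,0,0,0.8],[0,0,0,0,0,0,0.8]])

```text
clock: 35.4
tcp_pos: [0.5184, -0.0583, 0.2952]
eef_rot: [[-1.0, 0.001, -0.003], [0.001, 1.0, 0.0], [0.003, 0.0, -1.0]]
ft_force: [-0.4, 0.8, -0.1]
gripper_width: 0.0727
```

Run:
```python
from loc import *
o=manip.get_obs(); t=o["tcp_pos"]; print(t,o["ft_force"])
c=manip.capture("wrist")
L=[(.5194,-.0585,.189,.0305),(.5194,-.0585,.226,.015)]
crop(c,160,80,240,200,2.5,"w20.png",L)
d=manip.capture("scene"); crop(d,270,160,75,75,8,"s20.png",L)
cv2.imwrite("pics/s21.png",d["pixels"][:,:,::-1])
```

```text
[ 0.51836785 -0.05828496  0.29522776] [-0.41798511  0.81076816 -0.12024095]
```

View pics/w20.png

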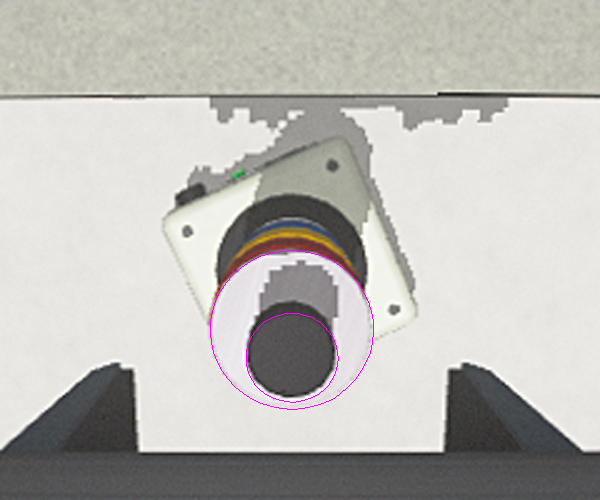

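View pics/s20.png

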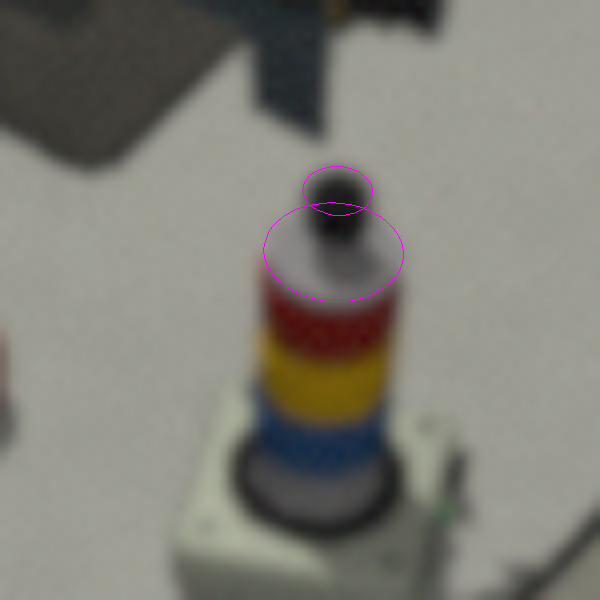

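View pics/s21.png

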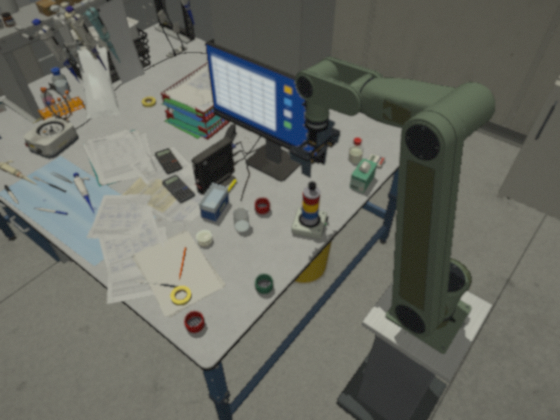

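The column is fully seated, the gripper is clear of it, and the bystanders stand where they were. Handing in.

```bash
python3 -c "
from workcell import manip
print(manip.hand_in())"
```

```text
the job is handed in; nothing more can be done
None
```

The column stands complete on the pan: blue, then yellow, then red, with the lid last. I handed the job in at about 35 s on the robot's clock. `hand_in()` gave no verdict.

- **Which red sieve:** three looked alike. I took the one nearest the base, at (0.486, 0.400), 0.63 m away. The other two are 0.71 m and 0.75 m away.
- **Placing:** each piece was lowered until it made contact, and contact came within about 0.2 mm of the expected seated height. The contact force was about 5–9 N, and I released only then.
- **Last checks:** the wrist and scene pictures show an upright column. The lid's disc and knob lie within about 1–2 mm of where they should be when seated. The gripper is open, with its fingertips about 7 cm above the knob.
- **Left alone:** green, beaker, bottle and the two spare reds show no shift in the last scene picture. I compared these by eye and did not measure them again.
- **Disagreements:**
  - My first positions for the pan and lid were 4–7 mm off. I corrected both with the wrist camera before using them.
  - Before the blue grasp I corrected a pose reading taken before the arm had settled, which moved the tool a few mm too far. I put that right with the gripper still open, and nothing was touched.

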